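# Fit the sanding drum to the edge sander's spindle and turn it over by hand

## Robot

A 6-joint arm with a two-finger parallel gripper is mounted at the origin on a cart in front of the work surface, level with it; the furniture and walls round the work are solid. World frame = base frame: x ahead of the robot, y to its left, z up, the work surface at z = 0. Lengths are in m, angles in rad, forces in N, time in s.
With the tool pointing down it reaches from about 0.225 to 0.875 m from the base axis. Payload 3.4 kg.
Tool frame: the origin (TCP) lies on the centre line of the jaws, within the pads' length; the fingertips stand 22 mm ahead of it and the grasp point (between the pads) lies 3 mm ahead of it; z points along the fingers, y is the line along which they close (so a half turn about z gives the same grasp; the last joint's range is limited). The gripper opens to 85 mm and grips with 20 to 120 N. Pads are 22 mm wide; open, the fingers measure 114 mm over their backs; the gripper's body (76 mm by 85 mm) begins 54 mm behind the grasp point. The pads swing forward as they close: fully open they stand 13 mm farther back than shut.
Start: joints at [1.069, 0.276, 1.505, -0, 1.361, -0.121], TCP at [0.214, 0.534, 0.219] pointing down, gripper open.
Joint ranges: [-2.89, 2.89], [-0.75, 2.08], [0.22, 2.7], [-1.18, 4.32], [0.11, 2.71], [-2.7, 2.7]. Speed limits (rad/s): [2.57, 2.57, 3.14, 3.14, 3.14, 3.14].

## Interface

Orientations are given as a unit quaternion [w, x, y, z].
In Python, from rig import manip gives the robot as it stands.
- The arm moves only by the tool hand_motion, called after ">>>" as name(argument=value, ...) on one line, values as JSON. Schema: {"type":"object","properties":{"ticks":{"type":"array","items":{"type":"number"},"minItems":4,"maxItems":20},"jaw":{"type":"number"},"grip_n":{"type":"number"},"only":{"type":"string"},"quiet":{"type":"boolean"},"lines":{"type":"string"}},"required":["ticks"],"additionalProperties":false}. ticks is one flat list of numbers that holds 1 to 5 rows one after another, with no inner brackets; each row has 4 numbers: dx, dy, dz in m, then a turn about the tool's z in rad; each row shifts and turns the commanded pose from where the row before left it, along the tool's axes as they then stand; what a row does not reach is not made up. A row lasts 1/12 s, in which the tool goes at most 0.0417 m and 0.125 rad, less where a joint would pass 70% of its speed; a pose out of reach is approached as far as the arm can. jaw is the finger opening in m, set as the call begins (left out keeps the last). The fingers move at their own pace and stop on an object; grip_n is the grip in N (left out, the last holds). Time passes only in rows, so rows that do not move let the fingers close. The tool returns the time, the measured TCP pose, the force, the opening and the grip force at its end. only (a regular expression) keeps the lines of the reply that match it, lines (a string "A,B") keeps lines A to B, and quiet returns only ok. Input that does not fit is refused with a message, and nothing moves.
- manip.get_state(): the state, without advancing time (a new reading comes with each control period).
- manip.get_image(name): name is "side" or "top"; returns a dict with "img" (480x640x3 uint8, red, green, blue), "camera_matrix" (3x3 intrinsics, pixels), "T" (4x4, takes a point from camera to world coordinates). Camera axes: x right, y down, z forward; pixel columns grow to the right and rows downward; lengths in m; the calibration is good to about 2 mm. A picture is of the moment at which its call begins. There is no depth.
- manip.sign_off(): hands the job in; it is judged then, once.
The state is a dict: "clock": time; "qpos": joint angles; "qd": joint speeds; "effort": joint torques, N m; "position": TCP position; "ee_rot": TCP orientation; "contact_force": force on the tool from outside, world axes, zero at the start; "moment": the same for the moment, N m; "width": finger opening in m; "gripper_force": force on a finger pad.
Only numpy, scipy, OpenCV 4.12 (cv2) and the standard library are available. Lean on these libraries where they do the work, as an engineer would, in place of code of your own. Each camera call takes 0.05 s, during which the arm holds its last target. There are 200 camera calls.

## Task

Take the blue sanding drum out of the rack, leave the other two heads in it, and lower the drum's taper shank into the sander's spindle, without letting it drop, so that the two slots in its flange fit over the spindle's dogs and the flange sits flush on the spindle face. Then, to check that it is driven and runs clear through its whole stroke, take the handwheel by its knob and turn it clockwise (seen from above) through exactly one revolution, stopping with the knob and white mark back at the yellow pointer and the drum still fully home.

Things in the scene. Friction and masses are not known exactly. Their poses are not given: they have to be found in the camera images.
- sanding_drum: Sanding head, 0.45 kg: drum with blue sleeve and hex nut on a steel flange, taper shank below. Origin on the axis in the flange's underside, z up, x through the two slots. Shank 23 mm across at the flange, 11 at the tip, 45 long. Flange 52 mm across, 9 thick, with open slots 11 mm wide in its rim at +x and -x (half a turn fits the same). Hangs in any of the rack's 3 holes, flange on the board.
- drum_grip (a point): On the drum's axis, 40 mm above its origin: middle of the blue abrasive sleeve, 40 mm across, which reaches from 18 to 59 mm above the origin: the place to grip. Below it a 25 mm collar and the flange; nut top 74 mm above the origin.
- wood_head: Burnishing head of dark brown grooved wood, 42 mm across, 76 mm high above its flange; same flange and shank; stays in the rack. Origin on the axis in the flange's underside.
- felt_head: Polishing head of off-white domed felt, 41 mm across, 60 mm high above its flange; same flange and shank; stays in the rack. Origin on the axis in the flange's underside.
- rack: Beech rack, fixed: board 270 x 85 mm, its top 72 mm above the work table, with three 27 mm holes at x = -90, 0 and 90 mm, one head in each in any order. Origin on the work table under the middle hole, x along the row.
- edge_sander: Bench edge sander, fixed: grey-blue casing 170 x 300 mm, steel table 100 mm high. Origin on the work table under its middle; y runs along it towards the spindle end, x away from its switch side. Spindle axis at x 0, y +80 mm, handwheel axis at x 0, y -83 mm. Wheel 120 mm across, top at z 134 mm; yellow pointer at the wheel's -x side, lower than its rim.
- spindle_seat (a point): Centre of the spindle's flat top face, 112 mm above the work table, where the flange sits; z up, x through the two dogs. Face 54 mm across; conical bore 24.6 mm across at the face, parallel to the shank (0.8 mm play all round when home). Belted to the wheel: turns clockwise with it one to one, rises 12 mm by half a turn and sinks back by the full turn; held by the wheel's friction.
- dog (a point): Top of one dog; the other lies across the axis. The dogs stand on the spindle face at its +x and -x, 17 to 25 mm from the axis, 8 mm wide (1.5 mm play each side in a slot), 6.5 mm high, tops bevelled. A flange turned more than about 4 degrees off rests on them, 6.5 mm too high.
- knob_top (a point): Centre of the top of the wheel's black crank knob, 174 mm above the work table: upright, round, 20 mm across, 39 mm high, spinning freely on its pin, so a gripper can carry it round without turning itself. It circles the wheel's axis at 48 mm radius. At the start it is beside the yellow pointer, on the sander's -x side.
- handwheel (a joint): Angle of the handwheel about its upright axis, rad: 0 at the start (white mark at the pointer), growing clockwise seen from above; one revolution is 6.283. Turning takes 0.1 N m (2 to 3 N at the knob) and a little more while the spindle rises; it stays where it is left.

How it is judged:
By the outcome, as a careful person would: the job done as asked, in the order asked, and still so for the second after the job is handed in, with the robot touching nothing.
It also fails if it takes over 72 s, if anything falls off the work surface, if the arm or the gripper's body presses on something with over 40 N, if the wrist force passes 120 N, or if a joint passes its speed limit or range.

## Working session

There is one attempt and no reset: what is moved stays moved. The work goes in short steps, Python scripts to look and compute and a tool call to move; the robot and the scene stay as the last step left them, time stands still between calls to the robot, and variables do not carry over. Pictures are saved under pics/ and viewed, at most 11 in all, crops included, and the job is handed in when it is done.

```bash
ls; mkdir -p pics; python3 - <<'E'
from rig import manip
import cv2,numpy as np
s=manip.get_state(); print(s)
for n in("side","top"):
    d=manip.get_image(n); cv2.imwrite(f"pics/{n}0.png",d["img"][:,:,::-1]); print(n,d["camera_matrix"].tolist(),np.round(d["T"],4).tolist())
E
```

```text
pics
rig.py
{'clock': 0.0, 'qpos': array([ 1.06897291e+00,  2.76596765e-01,  1.50617768e+00, -8.32214609e-06,
        1.36068725e+00, -1.21025250e-01]), 'qd': array([-0.00062369,  0.00114513,  0.00035092,  0.00044865, -0.0007288 ,
        0.00079183]), 'effort': array([ 1.36129322e-03, -4.16763783e+01, -2.45804679e+01, -2.36628657e-04,
        1.09897097e-02, -1.69233408e-05]), 'position': array([0.21345102, 0.53330067, 0.21852097]), 'ee_rot': array([-2.82478044e-04,  1.89249841e-01,  9.81928523e-01, -8.90815635e-04]), 'contact_force': array([ 0.42771768,  1.06004663, -0.42281537]), 'moment': array([-0.03224118, -0.01958979, -0.02838605]), 'gripper_force': 0.0, 'width': 0.08547866943546577}
side [[434.7116989018276, 0.0, 322.17024690351775], [0.0, 434.7116989018276, 244.223597749483], [0.0, 0.0, 1.0]] [[-0.9977, -0.0246, 0.0626, 0.4643], [-0.0664, 0.5065, -0.8597, 0.7932], [-0.0105, -0.8619, -0.507, 0.5639], [0.0, 0.0, 0.0, 1.0]]
top [[492.0248167730607, 0.0, 321.57825081980656], [0.0, 492.0248167730607, 237.9490366462112], [0.0, 0.0, 1.0]] [[0.0203, -0.9859, 0.166, 0.3515], [-0.9998, -0.0207, -0.0005, 0.0896], [0.0039, -0.1659, -0.9861, 1.1784], [0.0, 0.0, 0.0, 1.0]]
```

View pics/top0.png

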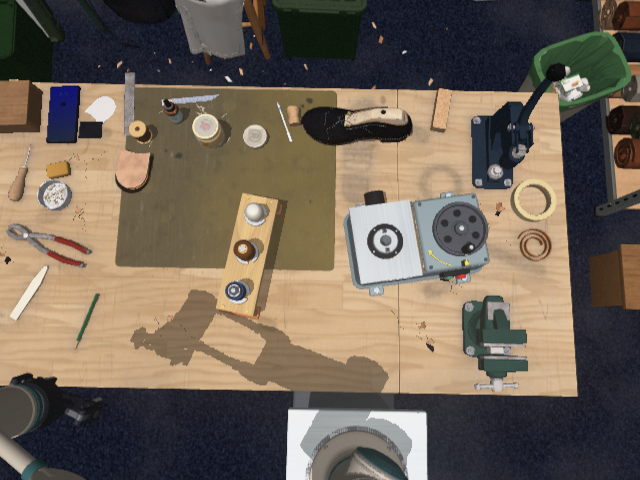

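View pics/side0.png

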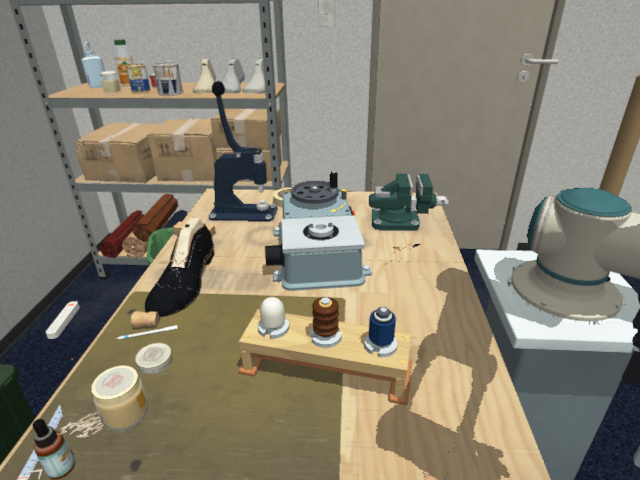

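The top view shows the drum nut at about (236,290) with the drum nearest the robot, the wood head at (244,250), the felt head at (255,212), the spindle at (385,241) and the wheel at (460,229). The side view shows the drum at (382,328), the spindle at (320,230) and the knob at (334,180). I'll zoom in next.

```bash
python3 - <<'E'
import cv2,numpy as np
t=cv2.imread("pics/top0.png"); s=cv2.imread("pics/side0.png")
r=lambda im,x,y,w,h:cv2.resize(im[y:y+h,x:x+w],(400,300),interpolation=cv2.INTER_CUBIC)
a=np.vstack([np.hstack([r(t,205,268,60,45),r(t,355,218,60,45)]),np.hstack([r(t,415,190,100,75+25-25),r(s,347,300,72,54)])])
cv2.imwrite("pics/crop0.png",a)
E
```

```text
(no output)
```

View pics/crop0.png

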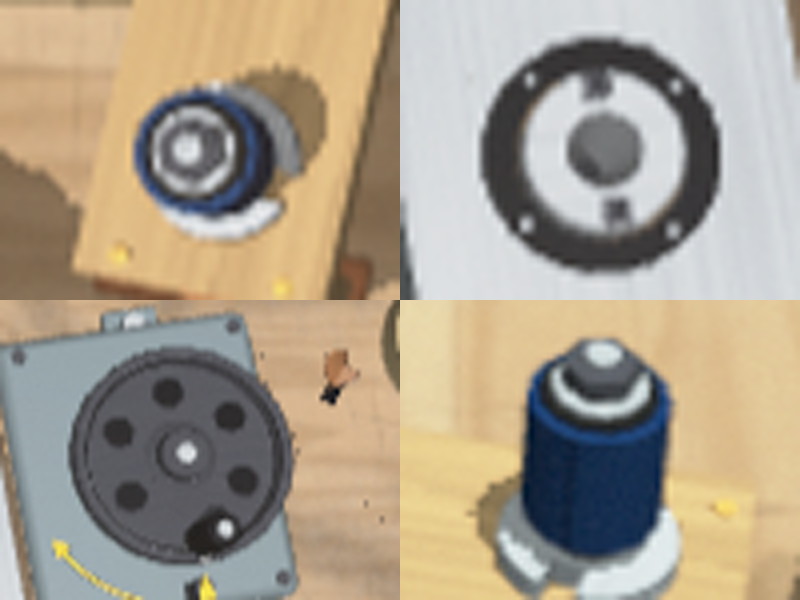

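```bash
cat > h.py <<'E'
import numpy as np,cv2
C={"side":([434.7117,322.17025,244.2236],None),"top":([492.0248,321.57825,237.94904],None)}
T={"side":np.array([[-0.9977,-0.0246,0.0626,0.4643],[-0.0664,0.5065,-0.8597,0.7932],[-0.0105,-0.8619,-0.507,0.5639],[0,0,0,1]]),
"top":np.array([[0.0203,-0.9859,0.166,0.3515],[-0.9998,-0.0207,-0.0005,0.0896],[0.0039,-0.1659,-0.9861,1.1784],[0,0,0,1]])}
def ray(n,u,v):
    f,cx,cy=C[n][0]; return T[n][:3,3],T[n][:3,:3]@np.array([(u-cx)/f,(v-cy)/f,1])
def plane(n,u,v,z):
    o,d=ray(n,u,v); return o+d*(z-o[2])/d[2]
def proj(n,p):
    f,cx,cy=C[n][0]; q=T[n][:3,:3].T@(np.asarray(p)-T[n][:3,3]); return q[:2]/q[2]*f+[cx,cy]
def tri(a,b):
    (o1,d1),(o2,d2)=ray("top",*a),ray("side",*b)
    s=np.linalg.lstsq(np.c_[d1,-d2],o2-o1,rcond=None)[0]
    p,q=o1+s[0]*d1,o2+s[1]*d2; return (p+q)/2,np.linalg.norm(p-q)
def blobs(n,im,box,mask,amin=20):
    x,y,w,h=box; c=im[y:y+h,x:x+w]; m=mask(c).astype(np.uint8)*255
    cs,_=cv2.findContours(m,cv2.RETR_EXTERNAL,cv2.CHAIN_APPROX_NONE)
    for k in cs:
        if cv2.contourArea(k)>amin:
            e=cv2.fitEllipse(k); print(n,np.round([e[0][0]+x,e[0][1]+y,*e[1],e[2]],1),cv2.contourArea(k))
E
python3 - <<'E'
from h import *
t=cv2.imread("pics/top0.png"); s=cv2.imread("pics/side0.png")
g=lambda c:c.max(2).astype(int)
print("spindle"); 
blobs("top",t,(355,218,60,45),lambda c:g(c)<95); blobs("side",s,(295,212,52,34),lambda c:g(c)<95)
blue=lambda c:(c[:,:,0].astype(int)-c[:,:,2]>25)
print("blue");blobs("top",t,(205,268,60,45),blue);blobs("side",s,(347,300,72,54),blue)
print("wheel");blobs("top",t,(420,190,75,75),lambda c:g(c)<115,200)
# hand-picked points
r=lambda *a:np.round(a,4)
p1=plane("top",384.55,230.3,.1185);p2=plane("top",387.55,249.8,.1185);print("dogs",p1,p2,(p1+p2)/2,np.degrees(np.arctan2(*(p1-p2)[1::-1])))
print("face",plane("top",385.75,240.95,.112))
print("bore",plane("top",385.6,240.5,.112))
print("hub",plane("top",461.75,228,.134)); print("knob",plane("top",471.2,247,.174))
print("nut",plane("top",234.2,290.2,.146), "side nut",plane("side",347+603/5.555-72-0+0,300+352-300,.146))
sn=(347+203/5.555,300+60/5.555); print(tri((234.0,290.3),sn),sn)
print("slot top",plane("top",205+285/6.667,268+195/6.667,.081))
for q in((160,275),(115,250),(230,275)): print("slot side",plane("side",347+q[0]/5.555,300+q[1]/5.555,.081))
E
```

```text
spindle
top [384.8 240.8  33.3  34.7 104.9] 903.5
side [320.5 230.8  15.   32.2  89.5] 111.0
blue
top [234.  290.3  16.7  17.4  61.3] 32.5
side [381.6 327.7  25.5  38.5   1.8] 522.5
wheel
top [459.8 228.6  52.6  55.3 107.3] 2284.5
dogs [ 0.54980898 -0.04855864  0.1185    ] [ 0.5067785  -0.05505195  0.1185    ] [ 0.52829374 -0.05180529  0.1185    ] 8.581210773896375
face [ 0.52728832 -0.05202124  0.112     ]
bore [ 0.52828323 -0.05169289  0.112     ]
hub [ 0.5554772  -0.21352929  0.134     ]
knob [ 0.50809946 -0.22038593  0.174     ]
nut [0.41080432 0.26932797 0.146     ] side nut [0.41547587 0.36295643 0.146     ]
(array([0.41050941, 0.27063653, 0.14109115]), np.float64(0.0007238705554301865)) (383.54365436543657, 310.8010801080108)
slot top [0.39960898 0.24987944 0.081     ]
slot side [0.41954867 0.29131597 0.081     ]
slot side [0.43182836 0.28211834 0.081     ]
slot side [0.40009862 0.29023319 0.081     ]
```

```bash
python3 - <<'E'
from h import *
t=cv2.imread("pics/top0.png"); s=cv2.imread("pics/side0.png")
def samp(im,n,c,z,rs,ths):
    P=np.array([[proj(n,[c[0]+r*np.cos(a),c[1]+r*np.sin(a),z]) for a in np.radians(ths)] for r in rs]).astype(np.float32)
    return cv2.remap(cv2.cvtColor(im,cv2.COLOR_BGR2GRAY),P[...,0],P[...,1],cv2.INTER_LINEAR)
print("ring ctr z.1",plane("top",384.8,240.8,.1),"face-side",plane("side",320.5,230.8,.1))
print("blue top z.131",plane("top",234,290.3,.131),"hub",plane("top",461.3,227.6,.134),"knob",plane("top",470.8,246.5,.174))
print("rack: drum corrected nut",plane("top",233.6,289.9,.146))
c=(.4105,.2700)
print("drum top view");th=np.arange(-180,-60+80,5)
print(th);print(samp(t,"top",c,.081,(.0225,.0245),th))
print("drum side view");th=np.arange(0,181,5)
print(th);print(samp(s,"side",c,.081,(.0225,.0245),th))
c=(.528,-.0515);th=np.r_[np.arange(-30,45,5),np.arange(150,225,5)]
print(th);print(samp(t,"top",c,.1185,(.019,.021,.023),th))
E
```

```text
ring ctr z.1 [ 0.52955989 -0.05150412  0.1       ] face-side [ 0.52919262 -0.0519264   0.1       ]
blue top z.131 [0.41144631 0.27235227 0.131     ] hub [ 0.5563376  -0.21257893  0.134     ] knob [ 0.50912762 -0.21958999  0.174     ]
rack: drum corrected nut [0.41140251 0.2706115  0.146     ]
drum top view
[-180 -175 -170 -165 -160 -155 -150 -145 -140 -135 -130 -125 -120 -115
 -110 -105 -100  -95  -90  -85  -80  -75  -70  -65  -60  -55  -50  -45
  -40  -35  -30  -25  -20  -15  -10   -5    0    5   10   15]
[[215 216 220 210 190 204 198 188 183 175 164 129 168 192 190 176 148 126
  126 127 120 113 115 129 135 130 140 135 131 133 134 137 134 135 133 127
  115 105  96  85]
 [182 182 185 173 163 173 161 164 158 155 152 171 193 195 195 189 166 127
  114 115 114 111 106 102 116 110 114 115 114 117 122 128 129 134 129 129
  134 134 146 137]]
drum side view
[  0   5  10  15  20  25  30  35  40  45  50  55  60  65  70  75  80  85
  90  95 100 105 110 115 120 125 130 135 140 145 150 155 160 165 170 175
 180]
[[135 136 135 143 164 196 209 216 197 195 185 150 107 112 112 115 167 225
  229 227 227 229 229 229 229 230 230 231 232 232 231 231 230 231 231 230
  230]
 [136 151 182 203 201 225 226 226 223 221 220 157 110 114 123 134 186 229
  227 225 228 230 229 228 230 230 230 229 229 227 229 226 225 221 218 211
  206]]
[-30 -25 -20 -15 -10  -5   0   5  10  15  20  25  30  35  40 150 155 160
 165 170 175 180 185 190 195 200 205 210 215 220]
[[220 220 220 220 219 197 149 118 115 121 122 161 198 220 220 218 217 217
  217 195 153 110  91  84  98 154 196 216 218 218]
 [221 220 221 221 219 192 117  92  85  96 128 172 213 220 220 217 217 217
  217 203 155 108  89  86 113 165 216 218 218 217]
 [213 212 212 218 218 195 123  89  75  97 140 191 220 219 220 218 216 219
  217 211 167 118 114 113 126 177 211 214 212 208]]
```

Calibrated estimates:

| Item | Position (x, y) | Yaw |
|---|---|---|
| Drum | (0.411, 0.271) | about 67° |
| Spindle | (0.529, -0.0515) | about 9.2° |
| Wheel hub | (0.556, -0.213) | – |

The tool yaw already suits the grasp, so I'll move above the drum.

```bash
cat >> h.py <<'E'
def to(x,y,z,yaw=None):
    """tool-frame step from the measured pose to TCP target; yaw = tool y direction, deg"""
    from rig import manip; from scipy.spatial.transform import Rotation as R
    s=manip.get_state(); w,a,b,c=s["ee_rot"]; M=R.from_quat([a,b,c,w]).as_matrix()
    y0=np.degrees(np.arctan2(M[1,1],M[0,1])); d=M.T@(np.array([x,y,z])-s["position"])
    print("t",round(s["clock"],2),"pos",np.round(s["position"],4),"yaw",round(y0,2),"F",np.round(s["contact_force"],1),"w",round(s["width"],4),"| step",np.round(d,4),"turn",None if yaw is None else round(-np.radians((yaw-y0+90)%180-90),4),"q6",round(s["qpos"][5],2),"tilt",np.round(M[:2,2],4))
E
```

>>> hand_motion(ticks=[-0.0281, -0.017, 0, 0, -0.0281, -0.017, 0, 0, -0.0281, -0.017, 0, 0, -0.0281, -0.017, 0, 0, -0.0281, -0.017, 0, 0], jaw=0.085, grip_n=30)

```text
clock: 0.52
position: [0.3129, 0.4013, 0.219]
ee_rot: [-0.0, 0.189, 0.982, -0.0]
contact_force: [0.1, -0.1, -0.5]
width: 0.0852
gripper_force: 0.0
```

>>> hand_motion(ticks=[-0.0281, -0.017, 0, 0, -0.0281, -0.017, 0, 0, -0.0281, -0.017, 0, 0, -0.0281, -0.017, 0, 0, -0.0281, -0.017, 0, 0])

```text
clock: 0.93
position: [0.4118, 0.2701, 0.2191]
ee_rot: [-0.0, 0.189, 0.982, -0.0]
contact_force: [-0.5, 0.2, -0.2]
width: 0.0849
gripper_force: 0.0
```

>>> hand_motion(ticks=[0, 0, 0, 0, 0, 0, 0, 0])

```text
clock: 1.1
position: [0.412, 0.2703, 0.219]
ee_rot: [-0.0, 0.191, 0.982, -0.0]
contact_force: [-0.1, 0.7, -0.0]
width: 0.085
gripper_force: 0.0
```

```bash
python3 - <<'E'
from h import *
to(.4115,.271,.115,67)
E
```

```text
t 1.1 pos [0.412  0.2703 0.219 ] yaw 67.97 F [-0.1  0.7 -0. ] w 0.085 | step [0.0006 0.0005 0.104 ] turn 0.017 q6 -0.75 tilt [-0.0009 -0.0001]
```

>>> hand_motion(ticks=[0, 0, 0.025, 0.017, 0, 0, 0.025, 0, 0, 0, 0.025, 0, 0, 0, 0.02, 0, 0, 0, 0.008, 0])

```text
clock: 1.52
position: [0.4084, 0.2717, 0.1136]
ee_rot: [-0.003, 0.197, 0.98, -0.001]
contact_force: [0.7, -0.6, 0.2]
width: 0.0851
gripper_force: 0.0
```

>>> hand_motion(ticks=[0, 0, 0, 0, 0, 0, 0, 0, 0, 0, 0, 0, 0, 0, 0, 0, 0, 0, 0, 0], jaw=0, grip_n=40)

```text
clock: 1.93
position: [0.4131, 0.2726, 0.1191]
ee_rot: [0.002, 0.197, 0.98, 0.002]
contact_force: [0.6, 0.1, 8.4]
width: 0.025
gripper_force: 21.8
```

>>> hand_motion(ticks=[0, 0, 0, 0, 0, 0, 0, 0, 0, 0, 0, 0, 0, 0, 0, 0])

```text
clock: 2.27
position: [0.4132, 0.2725, 0.1192]
ee_rot: [0.002, 0.198, 0.98, 0.002]
contact_force: [-0.5, -0.2, 9.4]
width: 0.0232
gripper_force: 39.8
```

```bash
python3 - <<'E'
from h import *
from rig import manip
to(.4115,.271,.115,67)
for n in("side","top"): cv2.imwrite(f"pics/{n}1.png",manip.get_image(n)["img"][:,:,::-1])
s=cv2.imread("pics/side1.png");t=cv2.imread("pics/top1.png")
cv2.imwrite("pics/c1.png",np.hstack([cv2.resize(s[270:370,320:420],(400,400)),cv2.resize(t[240:340,190:290],(400,400))]))
E
```

```text
t 2.27 pos [0.4132 0.2725 0.1192] yaw 67.2 F [-0.5 -0.2  9.4] w 0.0232 | step [ 0.001  -0.0021  0.0042] turn 0.0035 q6 -0.73 tilt [0.0049 0.0026]
```

View pics/c1.png

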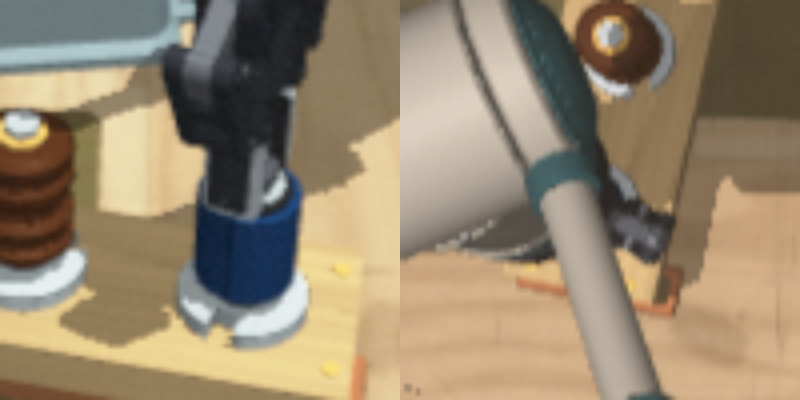

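The crop shows the near fingertip at side pixel about (379,324), close to the sleeve's top rim. Width reads 23 mm where 40 mm was expected. I need to know whether the fingers hold the nut or the sleeve, and at what height.

```bash
python3 - <<'E'
from h import *
c=np.array([.4132,.2725]); u=np.array([.3875,.922])
for r in(.0116,.016,.02,.026):
  for z in (.097,.11,.131): print(r,z,proj("side",[*(c+u*r),z]).round(1))
for z in(.072,.081,.131,.146): print("axis",z,proj("side",[.4115,.271,z]).round(1),proj("side",[*(c+u*.02),z]).round(1))
cv2.imwrite("pics/c2.png",cv2.resize(cv2.imread("pics/side1.png")[285:360,340:440],(800,600),interpolation=cv2.INTER_CUBIC))
E
```

```text
0.0116 0.097 [377.3 338.1]
0.0116 0.11 [377.8 331.8]
0.0116 0.131 [378.5 321.2]
0.016 0.097 [376.3 339.9]
0.016 0.11 [376.8 333.5]
0.016 0.131 [377.5 322.9]
0.02 0.097 [375.4 341.6]
0.02 0.11 [375.8 335.2]
0.02 0.131 [376.6 324.5]
0.026 0.097 [374.  344.1]
0.026 0.11 [374.4 337.6]
0.026 0.131 [375.1 326.9]
axis 0.072 [380.  344.8] [374.6 353.6]
axis 0.081 [380.4 340.6] [374.9 349.3]
axis 0.131 [382.2 316.1] [376.6 324.5]
axis 0.146 [382.8 308.4] [377.1 316.7]
```

View pics/c2.png

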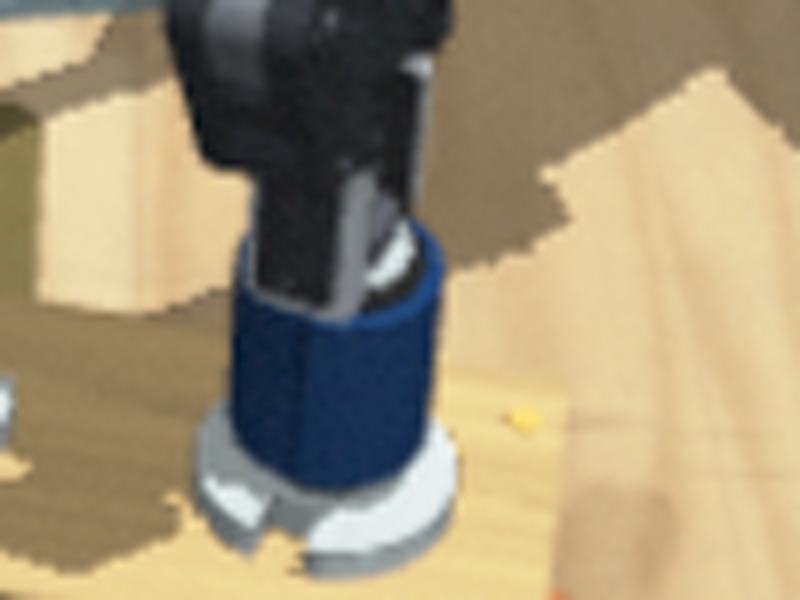

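>>> hand_motion(ticks=[0, 0, 0, 0, 0, 0, 0, 0, 0, 0, 0, 0, 0, 0, 0, 0, 0, 0, 0, 0], jaw=0.085)

```text
clock: 2.78
position: [0.4113, 0.2715, 0.1163]
ee_rot: [-0.0, 0.198, 0.98, -0.0]
contact_force: [-0.0, 1.2, 0.4]
width: 0.0819
gripper_force: 0.0
```

>>> hand_motion(ticks=[0, 0, 0, 0, 0, 0, 0, 0, 0, 0, 0, 0, 0, 0, 0, 0])

```text
clock: 3.12
position: [0.4114, 0.2716, 0.1163]
ee_rot: [-0.0, 0.198, 0.98, -0.0]
contact_force: [0.1, -0.8, 0.3]
width: 0.0851
gripper_force: 0.0
```

```bash
python3 - <<'E'
from h import *
from rig import manip
to(.4115,.271,.115,67)
s=manip.get_image("side")["img"][:,:,::-1]
cv2.imwrite("pics/c3.png",cv2.resize(s[260:360,330:450],(720,600),interpolation=cv2.INTER_CUBIC))
E
```

```text
t 3.12 pos [0.4114 0.2716 0.1163] yaw 67.21 F [ 0.1 -0.8  0.3] w 0.0851 | step [-0.0003 -0.0005  0.0013] turn 0.0037 q6 -0.73 tilt [-0.0002 -0.    ]
```

View pics/c3.png

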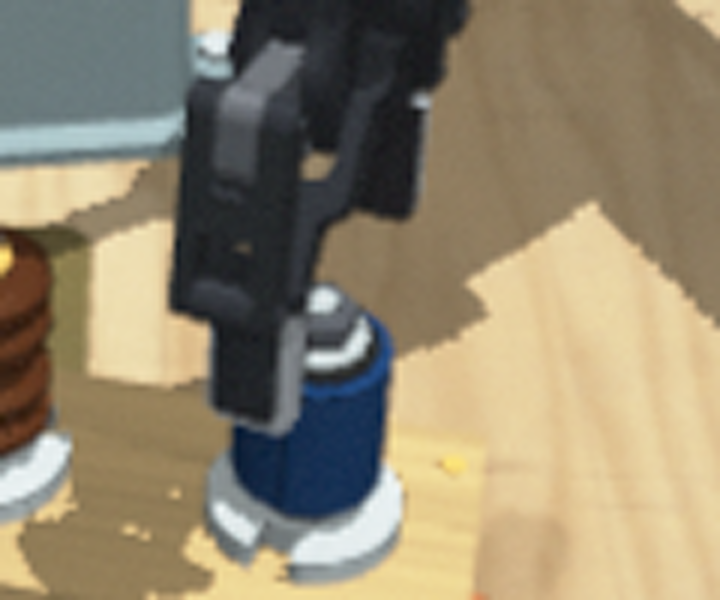

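With the fingers open, the near fingertip is at crop (260,425), which is side pixel (373,331). That puts it at about z = 0.138, so the tips stand roughly 34 mm higher relative to the reported TCP than stated. The first closure therefore landed on the nut, with the tips on top of the sleeve. I'll check this with numbers, then go lower in force-checked steps.

```bash
python3 - <<'E'
from h import *
c=np.array([.4114,.2716]); u=np.array([.3875,.922])
for z in(.107,.125,.13,.135,.14,.145): print(z,proj("side",[*(c+u*.0425),z]).round(1),proj("side",[*(c+u*.054),z]).round(1))
E
```

```text
0.107 [371.6 345.7] [368.7 350.7]
0.125 [372.1 336.5] [369.3 341.5]
0.13 [372.3 333.9] [369.4 338.9]
0.135 [372.5 331.3] [369.6 336.3]
0.14 [372.6 328.7] [369.7 333.6]
0.145 [372.8 326. ] [369.9 330.9]
```

>>> hand_motion(ticks=[0, 0, 0.009, 0, 0, 0, 0.009, 0, 0, 0, 0, 0, 0, 0, 0, 0])

```text
clock: 3.5
position: [0.4106, 0.2712, 0.0973]
ee_rot: [-0.001, 0.198, 0.98, -0.001]
contact_force: [-0.5, -0.9, 0.2]
width: 0.0852
gripper_force: 0.0
```

>>> hand_motion(ticks=[0, 0, 0.008, 0, 0, 0, 0.008, 0, 0, 0, 0, 0, 0, 0, 0, 0])

```text
clock: 3.83
position: [0.4108, 0.2713, 0.0817]
ee_rot: [-0.001, 0.198, 0.98, -0.0]
contact_force: [0.0, 0.3, 0.9]
width: 0.0851
gripper_force: 0.0
```

>>> hand_motion(ticks=[0, 0, 0, 0, 0, 0, 0, 0, 0, 0, 0, 0, 0, 0, 0, 0, 0, 0, 0, 0], jaw=0, grip_n=50)

```text
clock: 4.25
position: [0.412, 0.2719, 0.083]
ee_rot: [0.001, 0.198, 0.98, 0.001]
contact_force: [-0.5, -0.1, 2.8]
width: 0.0391
gripper_force: 50.3
```

>>> hand_motion(ticks=[0, 0, 0, 0, 0, 0, 0, 0, 0, 0, 0, 0, 0, 0, 0, 0])

```text
clock: 4.58
position: [0.412, 0.2719, 0.083]
ee_rot: [0.001, 0.198, 0.98, 0.001]
contact_force: [0.3, -0.1, 4.6]
width: 0.0386
gripper_force: 50.5
```

```bash
python3 - <<'E'
from h import *
from rig import manip
to(.4115,.271,.082,67)
s=manip.get_image("side")["img"][:,:,::-1]
cv2.imwrite("pics/c4.png",cv2.resize(s[260:360,330:450],(720,600),interpolation=cv2.INTER_CUBIC))
E
```

```text
t 4.58 pos [0.412  0.2719 0.083 ] yaw 67.2 F [ 0.3 -0.1  4.6] w 0.0386 | step [ 0.0001 -0.0011  0.001 ] turn 0.0035 q6 -0.73 tilt [0.0014 0.0009]
```

View pics/c4.png

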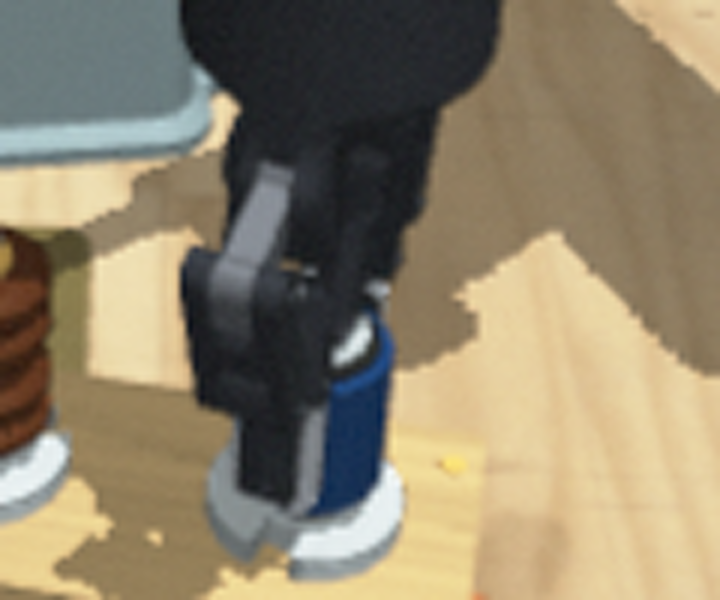

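The fingers now hold the sleeve (width 38.6 mm, tips just above the flange, near tip at crop (290,500)). The drum's origin is TCP − 11 mm. I'll lift it and turn it.

>>> hand_motion(ticks=[0, 0, -0.01, 0, 0, 0, -0.02, 0, 0, 0, -0.025, 0, 0, 0, -0.025, 0, 0, 0, -0.025, 0])

```text
clock: 5.05
position: [0.4101, 0.2708, 0.187]
ee_rot: [-0.001, 0.198, 0.98, -0.001]
contact_force: [0.5, -0.2, -4.1]
width: 0.0388
gripper_force: 51.0
```

>>> hand_motion(ticks=[0, 0, -0.025, 0.1, 0, 0, 0, 0.115, 0, 0, 0, 0.115, 0, 0, 0, 0.115, 0, 0, 0, 0.115])

```text
clock: 5.47
position: [0.4103, 0.2709, 0.2111]
ee_rot: [-0.001, 0.463, 0.886, -0.001]
contact_force: [0.1, 0.0, -4.0]
width: 0.0385
gripper_force: 51.0
```

>>> hand_motion(ticks=[0, 0, 0, 0.115, 0, 0, 0, 0.115, 0, 0, 0, 0.115, 0, 0, 0, 0.105, 0, 0, 0, 0])

```text
clock: 5.88
position: [0.4103, 0.2709, 0.211]
ee_rot: [-0.001, 0.648, 0.762, -0.002]
contact_force: [0.7, 0.1, -3.8]
width: 0.0386
gripper_force: 50.9
```

>>> hand_motion(ticks=[0, 0, 0, 0, 0, 0, 0, 0])

```text
clock: 6.05
position: [0.4109, 0.2713, 0.2117]
ee_rot: [-0.0, 0.646, 0.763, -0.001]
contact_force: [1.3, -0.2, -4.9]
width: 0.0389
gripper_force: 50.9
```

```bash
python3 - <<'E'
from h import *
to(.5285,-.0515,.213,9.2)
E
```

```text
t 6.05 pos [0.4109 0.2713 0.2117] yaw 9.47 F [ 1.3 -0.2 -4.9] w 0.0389 | step [-0.3377  0.0629 -0.0012] turn 0.0046 q6 0.28 tilt [-0.0015 -0.0008]
```

>>> hand_motion(ticks=[-0.02, 0.004, 0, 0, -0.035, 0.0065, 0, 0, -0.035, 0.0065, 0, 0, -0.035, 0.0065, 0, 0, -0.035, 0.0065, 0, 0])

```text
clock: 6.47
position: [0.467, 0.1172, 0.2122]
ee_rot: [-0.0, 0.646, 0.763, -0.0]
contact_force: [-0.2, 0.5, -3.6]
width: 0.039
gripper_force: 50.9
```

>>> hand_motion(ticks=[-0.035, 0.0065, 0, 0, -0.035, 0.0065, 0, 0, -0.035, 0.0065, 0, 0, -0.035, 0.0065, 0, 0, -0.035, 0.0065, 0, 0])

```text
clock: 6.88
position: [0.5275, -0.0506, 0.2122]
ee_rot: [-0.0, 0.647, 0.763, -0.0]
contact_force: [0.5, -0.4, -3.4]
width: 0.0389
gripper_force: 50.9
```

>>> hand_motion(ticks=[-0.002, 0.0004, 0, 0, 0, 0, 0, 0, 0, 0, 0, 0, 0, 0, 0, 0])

```text
clock: 7.22
position: [0.5274, -0.0497, 0.2121]
ee_rot: [-0.001, 0.647, 0.763, -0.0]
contact_force: [0.3, -0.3, -3.4]
width: 0.039
gripper_force: 51.0
```

```bash
python3 - <<'E'
from h import *
from rig import manip
to(.5285,-.0515,.213,9.2)
s=manip.get_image("side")["img"][:,:,::-1]; cv2.imwrite("pics/side5.png",s); cv2.imwrite("pics/top5.png",manip.get_image("top")["img"][:,:,::-1])
t=cv2.imread("pics/top5.png")
cv2.imwrite("pics/c5.png",np.hstack([cv2.resize(s[150:270,270:370],(500,600),interpolation=cv2.INTER_CUBIC),cv2.resize(t[200:290,350:395],(300,600),interpolation=cv2.INTER_CUBIC)]))
E
```

```text
t 7.22 pos [ 0.5274 -0.0497  0.2121] yaw 9.42 F [ 0.3 -0.3 -3.4] w 0.039 | step [-0.002   0.0008 -0.0009] turn 0.0038 q6 -0.39 tilt [-0.0012  0.001 ]
```

View pics/c5.png

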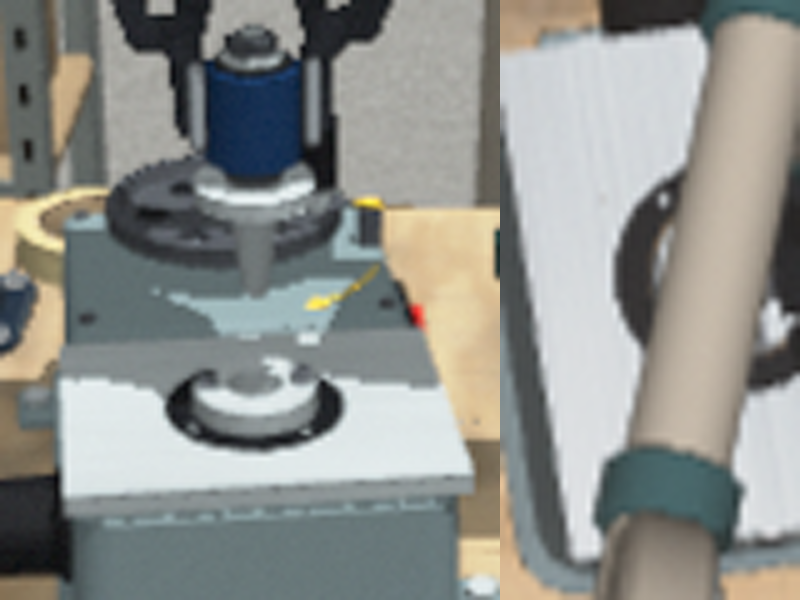

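The drum hangs directly over the bore: shank tip at side pixel (320.8,208), bore at (320.3,226). I'll make a small correction and lower it.

>>> hand_motion(ticks=[-0.002, 0.001, 0, 0.004, 0, 0, 0.015, 0, 0, 0, 0.02, 0, 0, 0, 0.02, 0, 0, 0, 0.015, 0])

```text
clock: 7.73
position: [0.5288, -0.0517, 0.1412]
ee_rot: [-0.0, 0.648, 0.761, -0.0]
contact_force: [0.1, 1.0, -3.7]
width: 0.0388
gripper_force: 51.0
```

>>> hand_motion(ticks=[0, 0, 0, 0, 0, 0, 0, 0])

```text
clock: 7.9
position: [0.529, -0.0519, 0.1421]
ee_rot: [-0.001, 0.648, 0.761, -0.0]
contact_force: [-0.5, 0.5, -3.0]
width: 0.0389
gripper_force: 51.1
```

```bash
python3 - <<'E'
from h import *
to(.5285,-.0515,.123,9.2)
E
```

```text
t 7.9 pos [ 0.529  -0.0519  0.1421] yaw 9.16 F [-0.5  0.5 -3. ] w 0.0389 | step [ 0.0005 -0.0004  0.0191] turn -0.0006 q6 -0.39 tilt [-0.0015  0.0004]
```

>>> hand_motion(ticks=[0, 0, 0.004, 0, 0, 0, 0.003, 0, 0, 0, 0, 0, 0, 0, 0, 0])

```text
clock: 8.23
position: [0.5298, -0.0526, 0.1359]
ee_rot: [0.0, 0.649, 0.761, 0.0]
contact_force: [0.2, -0.0, -3.1]
width: 0.0388
gripper_force: 51.1
```

>>> hand_motion(ticks=[0, 0, 0.003, 0, 0, 0, 0.002, 0, 0, 0, 0, 0, 0, 0, 0, 0])

```text
clock: 8.57
position: [0.5293, -0.0525, 0.1302]
ee_rot: [-0.0, 0.649, 0.761, -0.0]
contact_force: [0.4, 0.1, -2.9]
width: 0.0388
gripper_force: 51.1
```

>>> hand_motion(ticks=[0, 0, 0.002, 0, 0, 0, 0.002, 0, 0, 0, 0, 0, 0, 0, 0, 0])

```text
clock: 8.9
position: [0.5293, -0.0525, 0.1262]
ee_rot: [-0.0, 0.649, 0.761, -0.0]
contact_force: [0.2, 0.3, -3.4]
width: 0.0391
gripper_force: 51.1
```

```bash
python3 - <<'E'
from h import *
to(.5285,-.0515,.123,9.2)
E
```

```text
t 8.9 pos [ 0.5293 -0.0525  0.1262] yaw 9.11 F [ 0.2  0.3 -3.4] w 0.0391 | step [ 0.0011 -0.0007  0.0032] turn -0.0016 q6 -0.39 tilt [-0.0004  0.0002]
```

>>> hand_motion(ticks=[0, 0, 0.001, 0, 0, 0, 0.001, 0, 0, 0, 0, 0])

```text
clock: 9.15
position: [0.5294, -0.0525, 0.1242]
ee_rot: [-0.0, 0.649, 0.761, -0.0]
contact_force: [0.4, -0.2, -4.0]
width: 0.0386
gripper_force: 51.1
```

>>> hand_motion(ticks=[0, 0, 0.001, 0, 0, 0, 0, 0, 0, 0, 0, 0])

```text
clock: 9.4
position: [0.5294, -0.0525, 0.1233]
ee_rot: [-0.0, 0.649, 0.761, 0.0]
contact_force: [-0.1, -0.1, -4.2]
width: 0.0388
gripper_force: 51.1
```

>>> hand_motion(ticks=[0, 0, 0.001, 0, 0, 0, 0, 0, 0, 0, 0, 0])

```text
clock: 9.65
position: [0.5296, -0.0526, 0.123]
ee_rot: [0.0, 0.649, 0.761, 0.0]
contact_force: [-1.7, 0.5, 1.5]
width: 0.0393
gripper_force: 51.6
```

Contact comes at TCP 0.123, so the origin is at 0.112, which is exactly home height. I'll seat it lightly, release and check.

>>> hand_motion(ticks=[0, 0, 0.001, 0, 0, 0, 0, 0, 0, 0, 0, 0])

```text
clock: 9.9
position: [0.5296, -0.0526, 0.1229]
ee_rot: [0.001, 0.649, 0.761, 0.0]
contact_force: [-3.0, -0.5, 7.3]
width: 0.0389
gripper_force: 52.4
```

>>> hand_motion(ticks=[0, 0, 0, 0, 0, 0, 0, 0, 0, 0, 0, 0, 0, 0, 0, 0, 0, 0, 0, 0], jaw=0.075)

```text
clock: 10.32
position: [0.5296, -0.0526, 0.1212]
ee_rot: [-0.0, 0.649, 0.761, 0.0]
contact_force: [-0.4, -0.6, -0.0]
width: 0.0751
gripper_force: 0.0
```

>>> hand_motion(ticks=[0, 0, -0.02, 0, 0, 0, -0.03, 0, 0, 0, -0.03, 0, 0, 0, -0.03, 0, 0, 0, 0, 0])

```text
clock: 10.73
position: [0.5332, -0.0534, 0.2375]
ee_rot: [0.005, 0.649, 0.761, 0.003]
contact_force: [0.4, 0.4, 0.3]
width: 0.0756
gripper_force: 0.0
```

```bash
python3 - <<'E'
from h import *
from rig import manip
s=manip.get_image("side")["img"][:,:,::-1]; cv2.imwrite("pics/side6.png",s)
g=lambda c:(c[:,:,0].astype(int)-c[:,:,2]>40)
cv2.imwrite("pics/c6.png",cv2.resize(s[160:260,270:390],(720,600),interpolation=cv2.INTER_CUBIC))
c=(.5285,-.0515)
for z in(.112,.121,.1185,.130,.171,.186): print(z,proj("side",[*c,z]).round(1))
to(.508,-.2205,.25,None)
E
```

```text
0.112 [320.7 226.1]
0.121 [320.7 222.5]
0.1185 [320.7 223.5]
0.13 [320.6 218.9]
0.171 [320.4 201.8]
0.186 [320.3 195.3]
t 10.78 pos [ 0.5318 -0.0531  0.2348] yaw 9.11 F [0.6 0.  0.3] w 0.075 | step [-0.1616 -0.0499 -0.0151] turn None q6 -0.39 tilt [ 0.0076 -0.0017]
```

View pics/c6.png

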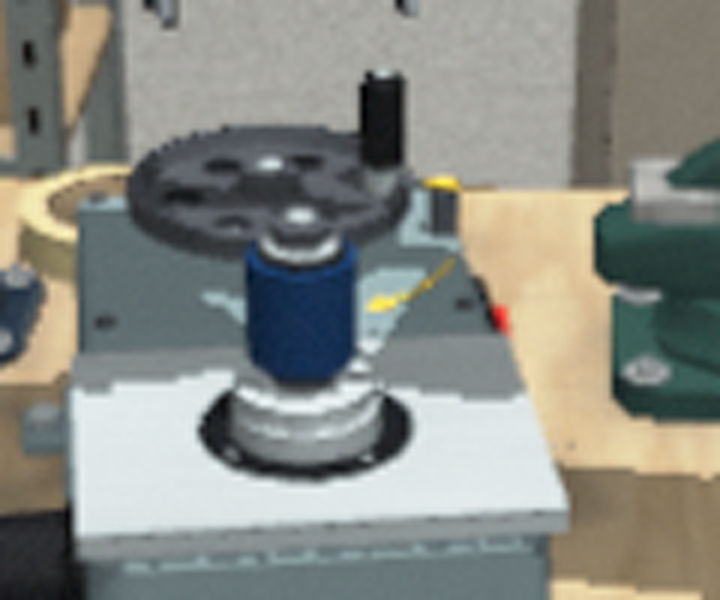

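The drum is home: its nut top is at side pixel (319.6,195), against (320.3,195.3) predicted, and the flange is flush with the slots over the dogs. Next I'll locate the knob, hub and nearby obstacles.

```bash
python3 - <<'E'
from h import *
print("knob tri",tri((470.8,246.5),(333.6,172.1)),plane("top",470.8,246.5,.174),plane("side",333.6,172.1,.174))
print("hub tri",tri((461.3,227.6),(314.5,186.7)))
print("ram tri",tri((496,172),(262,199)))
print("press front",plane("top",508,188,.02),plane("top",530,150,.2),plane("top",512,155,.2), "lever knob",tri((557,72),(218,89)))
print("vise",plane("top",505,300,.12),plane("top",480,298,.12))
to(.508,-.2205,.235,None)
E
```

```text
knob tri (array([ 0.50838266, -0.21959328,  0.17381711]), np.float64(0.0015289404332830836)) [ 0.50912762 -0.21958999  0.174     ] [ 0.50759434 -0.2187841   0.174     ]
hub tri (array([ 0.5552568 , -0.21151686,  0.137611  ]), np.float64(0.0007312458871705285))
ram tri (array([ 0.71281341, -0.32365517,  0.04898041]), np.float64(0.005765966653384704))
press front [ 0.67920202 -0.36190701  0.02      ] [ 0.71100187 -0.34110723  0.2       ] [ 0.69930825 -0.30309021  0.2       ] lever knob (array([ 0.80577807, -0.33259378,  0.347893  ]), np.float64(0.000766165780966833))
vise [ 0.40331897 -0.30597117  0.12      ] [ 0.40647744 -0.25257537  0.12      ]
t 10.78 pos [ 0.5318 -0.0531  0.2348] yaw 9.11 F [0.6 0.  0.3] w 0.075 | step [-1.615e-01 -5.000e-02 -1.000e-04] turn None q6 -0.39 tilt [ 0.0076 -0.0017]
```

>>> hand_motion(ticks=[-0.033, -0.01, 0, 0, -0.033, -0.01, 0, 0, -0.033, -0.01, 0, 0, -0.033, -0.01, 0, 0, -0.0305, -0.01, 0, 0], jaw=0.06, grip_n=30)

```text
clock: 11.2
position: [0.5049, -0.2223, 0.2299]
ee_rot: [-0.001, 0.649, 0.761, -0.0]
contact_force: [0.7, -0.1, -0.1]
width: 0.0601
gripper_force: 0.0
```

>>> hand_motion(ticks=[0, 0, 0, 0, 0, 0, 0, 0, 0, 0, 0, 0])

```text
clock: 11.45
position: [0.5053, -0.2204, 0.2302]
ee_rot: [-0.001, 0.649, 0.761, 0.0]
contact_force: [-0.1, 0.4, -0.1]
width: 0.0598
gripper_force: 0.0
```

```bash
python3 - <<'E'
from h import *
to(.5083,-.2205,.133,9.2)
E
```

```text
t 11.45 pos [ 0.5053 -0.2204  0.2302] yaw 9.07 F [-0.1  0.4 -0.1] w 0.0598 | step [-0.0008  0.0031  0.0972] turn -0.0023 q6 -0.7 tilt [-0.0018  0.002 ]
```

>>> hand_motion(ticks=[-0.0008, 0.003, 0.02, 0, 0, 0, 0.025, 0, 0, 0, 0.025, 0, 0, 0, 0.01, 0, 0, 0, 0, 0])

```text
clock: 11.87
position: [0.5072, -0.2188, 0.1486]
ee_rot: [-0.003, 0.648, 0.762, -0.0]
contact_force: [-0.5, 0.5, 0.7]
width: 0.0602
gripper_force: 0.0
```

>>> hand_motion(ticks=[0, 0, 0.008, 0, 0, 0, 0.007, 0, 0, 0, 0, 0, 0, 0, 0, 0])

```text
clock: 12.2
position: [0.5092, -0.2212, 0.1368]
ee_rot: [0.0, 0.649, 0.761, 0.0]
contact_force: [0.0, -0.3, -0.5]
width: 0.0598
gripper_force: 0.0
```

>>> hand_motion(ticks=[0, 0, 0, 0, 0, 0, 0, 0, 0, 0, 0, 0, 0, 0, 0, 0, 0, 0, 0, 0], jaw=0, grip_n=30)

```text
clock: 12.62
position: [0.5077, -0.2217, 0.1371]
ee_rot: [-0.0, 0.649, 0.761, -0.001]
contact_force: [-4.4, -1.5, 5.9]
width: 0.019
gripper_force: 29.6
```

```bash
python3 - <<'E'
from h import *
from rig import manip
to(.5083,-.2205,.133,9.2)
s=manip.get_image("side")["img"][:,:,::-1]; cv2.imwrite("pics/side7.png",s)
cv2.imwrite("pics/c7.png",cv2.resize(s[120:240,260:404],(720,600),interpolation=cv2.INTER_CUBIC))
E
```

```text
t 12.62 pos [ 0.5077 -0.2217  0.1371] yaw 9.13 F [-4.4 -1.5  5.9] w 0.019 | step [0.0011 0.0008 0.0041] turn -0.0012 q6 -0.69 tilt [-0.002 -0.001]
```

View pics/c7.png

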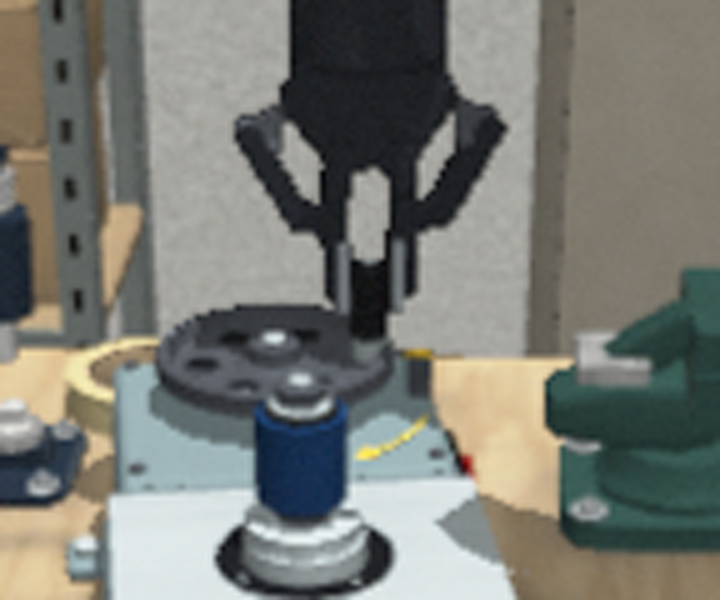

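The jaws hold the upper part of the knob (crop (370,290)) and the drum is home at crop (300,450). I'll crank in 9° rows, where tool x is sander +y and tool y is sander +x. First I'll relieve the side load.

>>> hand_motion(ticks=[0, -0.0014, 0, 0, 0, 0, -0.001, 0, 0, 0, 0, 0])

```text
clock: 12.92
position: [0.5076, -0.2217, 0.1372]
ee_rot: [0.0, 0.649, 0.761, 0.0]
contact_force: [-0.9, -0.9, -0.1]
width: 0.0187
gripper_force: 29.7
```

>>> hand_motion(ticks=[0.00751, 0.00059, 0, 0, 0.00732, 0.00176, 0, 0, 0.00696, 0.00288, 0, 0, 0.00642, 0.00394, 0, 0, 0.00573, 0.00489, 0, 0])

```text
clock: 13.33
position: [0.5162, -0.1857, 0.1372]
ee_rot: [0.0, 0.649, 0.761, -0.0]
contact_force: [-0.7, -4.8, -3.5]
width: 0.0188
gripper_force: 29.8
```

>>> hand_motion(ticks=[0.00489, 0.00573, 0, 0, 0.00394, 0.00642, 0, 0, 0.00288, 0.00696, 0, 0, 0.00176, 0.00732, 0, 0, 0.00059, 0.00751, 0, 0])

```text
clock: 13.75
position: [0.5469, -0.1665, 0.1372]
ee_rot: [-0.0, 0.648, 0.761, -0.001]
contact_force: [-3.1, -6.3, -0.9]
width: 0.0192
gripper_force: 30.0
```

>>> hand_motion(ticks=[0, 0, 0, 0, 0, 0, 0, 0])

```text
clock: 13.92
position: [0.5489, -0.1662, 0.1372]
ee_rot: [0.001, 0.648, 0.761, 0.001]
contact_force: [1.5, -3.9, -2.9]
width: 0.0187
gripper_force: 30.2
```

```bash
python3 - <<'E'
from h import *
k=np.array([.5077,-.2217]);a=np.radians(9.1);h=k+.048*np.array([np.cos(a),np.sin(a)]);q=h+.048*np.array([-np.sin(a),np.cos(a)]);print(h)
to(*q,.137,9.1)
E
```

```text
[ 0.55509586 -0.21410841]
t 13.92 pos [ 0.5489 -0.1662  0.1372] yaw 9.15 F [ 1.5 -3.9 -2.9] w 0.0187 | step [-0.0002 -0.0014  0.0002] turn 0.0009 q6 -0.58 tilt [ 0.002  -0.0003]
```

>>> hand_motion(ticks=[-0.00059, 0.00751, 0, 0, -0.00176, 0.00732, 0, 0, -0.00288, 0.00696, 0, 0, -0.00394, 0.00642, 0, 0, -0.00489, 0.00573, 0, 0])

```text
clock: 14.33
position: [0.5802, -0.173, 0.1372]
ee_rot: [-0.004, 0.649, 0.761, -0.001]
contact_force: [-5.1, 0.0, 1.5]
width: 0.0188
gripper_force: 30.8
```

>>> hand_motion(ticks=[-0.00573, 0.00489, 0, 0, -0.00642, 0.00394, 0, 0, -0.00696, 0.00288, 0, 0, -0.00732, 0.00176, 0, 0, -0.00751, 0.00059, 0, 0])

```text
clock: 14.75
position: [0.6024, -0.2057, 0.1372]
ee_rot: [-0.001, 0.649, 0.761, 0.001]
contact_force: [-3.2, 2.1, 1.4]
width: 0.0187
gripper_force: 30.7
```

>>> hand_motion(ticks=[0, 0, 0, 0, 0, 0, 0, 0])

```text
clock: 14.92
position: [0.6028, -0.2087, 0.1373]
ee_rot: [0.001, 0.649, 0.761, -0.001]
contact_force: [-2.2, -2.3, -1.7]
width: 0.0192
gripper_force: 30.4
```

```bash
python3 - <<'E'
from h import *
a=np.radians(9.1);h=np.array([.5551,-.2141]);to(*(h+.048*np.array([np.cos(a),np.sin(a)])),.137,9.1)
E
```

```text
t 14.92 pos [ 0.6028 -0.2087  0.1373] yaw 9.07 F [-2.2 -2.3 -1.7] w 0.0192 | step [0.0022 0.0001 0.0002] turn -0.0006 q6 -0.6 tilt [ 0.001  -0.0031]
```

>>> hand_motion(ticks=[-0.00751, -0.00059, 0, 0, -0.00732, -0.00176, 0, 0, -0.00696, -0.00288, 0, 0, -0.00642, -0.00394, 0, 0, -0.00573, -0.00489, 0, 0])

```text
clock: 15.33
position: [0.5939, -0.2421, 0.1372]
ee_rot: [-0.0, 0.649, 0.761, 0.001]
contact_force: [-0.5, 2.7, -1.3]
width: 0.0189
gripper_force: 30.6
```

>>> hand_motion(ticks=[-0.00489, -0.00573, 0, 0, -0.00394, -0.00642, 0, 0, -0.00288, -0.00696, 0, 0, -0.00176, -0.00732, 0, 0, -0.00059, -0.00751, 0, 0])

```text
clock: 15.75
position: [0.5621, -0.2615, 0.1372]
ee_rot: [0.0, 0.649, 0.761, 0.0]
contact_force: [1.9, 3.7, -3.1]
width: 0.0191
gripper_force: 30.4
```

>>> hand_motion(ticks=[0, 0, 0, 0, 0, 0, 0, 0])

```text
clock: 15.92
position: [0.5598, -0.2618, 0.1372]
ee_rot: [-0.001, 0.649, 0.761, -0.002]
contact_force: [-3.3, 0.7, -2.2]
width: 0.0183
gripper_force: 30.6
```

```bash
python3 - <<'E'
from h import *
a=np.radians(9.1);h=np.array([.5551,-.2141]);to(*(h-.048*np.array([-np.sin(a),np.cos(a)])),.137,9.1)
E
```

```text
t 15.92 pos [ 0.5598 -0.2618  0.1372] yaw 9.1 F [-3.3  0.7 -2.2] w 0.0183 | step [-0.0002  0.0029  0.0002] turn 0.0 q6 -0.71 tilt [-0.0043 -0.0006]
```

>>> hand_motion(ticks=[0.00059, -0.00751, 0, 0, 0.00176, -0.00732, 0, 0, 0.00288, -0.00696, 0, 0, 0.00394, -0.00642, 0, 0, 0.00489, -0.00573, 0, 0])

```text
clock: 16.33
position: [0.5268, -0.2529, 0.1373]
ee_rot: [0.001, 0.649, 0.761, 0.0]
contact_force: [4.5, 1.9, -6.5]
width: 0.0189
gripper_force: 30.2
```

>>> hand_motion(ticks=[0.00573, -0.00489, 0, 0, 0.00642, -0.00394, 0, 0, 0.00696, -0.00288, 0, 0, 0.00732, -0.00176, 0, 0])

```text
clock: 16.67
position: [0.5093, -0.2288, 0.1373]
ee_rot: [0.001, 0.649, 0.761, -0.0]
contact_force: [4.8, -2.4, -9.3]
width: 0.0188
gripper_force: 29.9
```

>>> hand_motion(ticks=[0, 0, 0, 0, 0, 0, 0, 0, 0, 0, 0, 0])

```text
clock: 16.92
position: [0.5087, -0.2269, 0.1373]
ee_rot: [-0.001, 0.649, 0.761, 0.001]
contact_force: [3.2, 2.8, -7.6]
width: 0.0188
gripper_force: 30.3
```

```bash
python3 - <<'E'
from h import *
to(.5077,-.2217,.137,9.1)
E
```

```text
t 16.92 pos [ 0.5087 -0.2269  0.1373] yaw 9.14 F [ 3.2  2.8 -7.6] w 0.0188 | step [ 0.0053 -0.0002  0.0003] turn 0.0006 q6 -0.71 tilt [-0.0012  0.0026]
```

>>> hand_motion(ticks=[0.0025, 0.001, 0.001, 0, 0.0025, 0, 0.001, 0, 0, 0, 0, 0, 0, 0, 0, 0])

```text
clock: 17.25
position: [0.5084, -0.2251, 0.1371]
ee_rot: [0.001, 0.648, 0.761, -0.002]
contact_force: [-3.5, -1.2, 6.0]
width: 0.019
gripper_force: 31.5
```

```bash
python3 - <<'E'
from h import *
to(.5077,-.2217,.137,9.1)
E
```

```text
t 17.25 pos [ 0.5084 -0.2251  0.1371] yaw 9.15 F [-3.5 -1.2  6. ] w 0.019 | step [ 0.0035 -0.0001  0.0001] turn 0.0009 q6 -0.7 tilt [-0.0015 -0.0035]
```

>>> hand_motion(ticks=[0.002, -0.0005, -0.001, 0, 0, 0, 0, 0, 0, 0, 0, 0])

```text
clock: 17.5
position: [0.5078, -0.2222, 0.1372]
ee_rot: [-0.0, 0.649, 0.761, -0.001]
contact_force: [-4.4, -1.7, 4.9]
width: 0.0191
gripper_force: 31.3
```

```bash
python3 - <<'E'
from h import *
to(.5077,-.2217,.137,9.1)
E
```

```text
t 17.5 pos [ 0.5078 -0.2222  0.1372] yaw 9.12 F [-4.4 -1.7  4.9] w 0.0191 | step [ 0.0005 -0.      0.0002] turn 0.0004 q6 -0.7 tilt [-0.0013 -0.0011]
```

>>> hand_motion(ticks=[0.0004, -0.0013, -0.001, 0, 0, 0, 0, 0, 0, 0, 0, 0])

```text
clock: 17.75
position: [0.5077, -0.2216, 0.1372]
ee_rot: [0.0, 0.649, 0.761, 0.0]
contact_force: [-0.9, -1.7, -1.9]
width: 0.0188
gripper_force: 30.8
```

>>> hand_motion(ticks=[0, 0, 0, 0, 0, 0, 0, 0, 0, 0, 0, 0], jaw=0.05)

```text
clock: 18.0
position: [0.5076, -0.2211, 0.1375]
ee_rot: [-0.0, 0.649, 0.761, 0.0]
contact_force: [0.7, 0.0, 0.3]
width: 0.0499
gripper_force: 0.0
```

```bash
python3 - <<'E'
from h import *
to(.5077,-.2217,.137,9.1)
E
```

```text
t 18.0 pos [ 0.5076 -0.2211  0.1375] yaw 9.11 F [0.7 0.  0.3] w 0.0499 | step [-0.0006 -0.      0.0005] turn 0.0002 q6 -0.7 tilt [0.0005 0.0009]
```

>>> hand_motion(ticks=[0, 0, -0.02, 0, 0, 0, -0.03, 0, 0, 0, -0.03, 0, 0, 0, 0, 0, 0, 0, 0, 0])

```text
clock: 18.42
position: [0.5086, -0.222, 0.2195]
ee_rot: [0.002, 0.649, 0.761, 0.001]
contact_force: [-0.8, 0.3, -0.9]
width: 0.0499
gripper_force: 0.0
```

```bash
python3 - <<'E'
from h import *
from rig import manip
s=manip.get_image("side")["img"][:,:,::-1]; cv2.imwrite("pics/side8.png",s)
a=cv2.imread("pics/side6.png"); s=cv2.imread("pics/side8.png")
g=lambda c:c.max(2)<60
for im in(a,s):
    blobs("knob",im,(322,168,20,24),g); 
    blobs("blue",im,(300,190,40,40),lambda c:(c[:,:,0].astype(int)-c[:,:,2]>40))
    tpl=cv2.matchTemplate(im[160:200,315:350],a[170:190,326:342],cv2.TM_SQDIFF_NORMED);print(cv2.minMaxLoc(tpl)[0::2])
    print("nut",cv2.minMaxLoc(cv2.matchTemplate(im[180:225,300:340],a[192:200,314:326],cv2.TM_SQDIFF_NORMED))[0::2])
to(.5077,-.2217,.137,9.1)
E
```

```text
knob [333.  180.1   6.9  17.5   0.7] 85.0
blue [3.201e+02 2.106e+02 1.830e+01 2.510e+01 3.000e-01] 271.5
(0.0, (11, 10))
nut (0.0, (14, 12))
knob [330.1 181.4  13.   18.1  37.1] 101.0
blue [320.1 210.6  18.4  25.    0.5] 273.0
(0.006960694212466478, (11, 10))
nut (0.037323955446481705, (14, 12))
t 18.47 pos [ 0.5076 -0.2214  0.2178] yaw 9.12 F [ 0.1 -0.2  0. ] w 0.0501 | step [-0.0003 -0.      0.0808] turn 0.0003 q6 -0.7 tilt [ 0.0012 -0.0001]
```

>>> hand_motion(ticks=[0, 0, -0.03, 0, 0, 0, -0.03, 0, 0.03, -0.01, 0, 0, 0.035, -0.015, 0, 0, 0.035, -0.015, 0, 0])

```text
clock: 18.88
position: [0.451, -0.1282, 0.2758]
ee_rot: [-0.002, 0.649, 0.761, -0.0]
contact_force: [0.9, 0.6, -0.1]
width: 0.05
gripper_force: 0.0
```

>>> hand_motion(ticks=[0.035, -0.015, 0, 0, 0.035, -0.015, 0, 0, 0.035, -0.015, 0, 0, 0.035, -0.015, 0, 0, 0.035, -0.015, 0, 0])

```text
clock: 19.3
position: [0.348, 0.0332, 0.2759]
ee_rot: [-0.001, 0.649, 0.761, -0.001]
contact_force: [0.9, 0.7, 0.1]
width: 0.0495
gripper_force: 0.0
```

>>> hand_motion(ticks=[0.035, -0.015, 0, 0, 0.035, -0.015, 0, 0, 0.035, -0.015, 0, 0, 0.03, -0.01, 0, 0, 0, 0, 0, 0])

```text
clock: 19.72
position: [0.2701, 0.1604, 0.2761]
ee_rot: [-0.003, 0.645, 0.764, -0.0]
contact_force: [0.4, -0.7, -0.8]
width: 0.0497
gripper_force: 0.0
```

```bash
python3 - <<'E'
from h import *
from rig import manip
S=[cv2.imread("pics/side6.png"),manip.get_image("side")["img"][:,:,::-1].copy()]; P=[cv2.imread("pics/top0.png"),manip.get_image("top")["img"][:,:,::-1].copy()]
cv2.imwrite("pics/side9.png",S[1]);cv2.imwrite("pics/top9.png",P[1])
for s,t in zip(S,P):
    blobs("knob side",s,(322,168,20,24),lambda c:c.max(2)<60)
    blobs("blue side",s,(300,190,40,40),lambda c:(c[:,:,0].astype(int)-c[:,:,2]>40))
    blobs("knob top",t,(455,235,25,20),lambda c:c.max(2)<45,5)
    blobs("knob cap",t,(464,240,14,14),lambda c:c.min(2)>130,1)
def shift(a,b,x,y,w,h):
    f=lambda i:cv2.cvtColor(i[y:y+h,x:x+w],cv2.COLOR_BGR2GRAY).astype(np.float32)
    return cv2.phaseCorrelate(f(a),f(b),cv2.createHanningWindow((w,h),cv2.CV_32F))
print("side knob",shift(S[0],S[1],322,166,22,24),"top knob",shift(P[0],P[1],456,234,24,24),"top wheel",shift(P[0],P[1],430,198,62,62))
print(np.abs(P[0][195:265,425:495].astype(int)-P[1][195:265,425:495]).mean())
r=lambda i,x,y,w,h:cv2.resize(i[y:y+h,x:x+w],(400,300),interpolation=cv2.INTER_CUBIC)
cv2.imwrite("pics/c9.png",np.vstack([np.hstack([r(P[0],420,190,100,75),r(P[1],420,190,100,75)]),np.hstack([r(S[1],280,165,88,66),r(P[1],350,210,72,54)])]))
to(0,0,0)
E
```

```text
knob side [333.  180.1   6.9  17.5   0.7] 85.0
blue side [3.201e+02 2.106e+02 1.830e+01 2.510e+01 3.000e-01] 271.5
knob top [466.7 248.4   7.3  10.9  60.7] 32.5
knob cap [474.3 251.2   3.4   6.  107.8] 2.0
knob cap [471.  246.5   2.4   4.    0. ] 6.0
knob side [3.33e+02 1.80e+02 6.90e+00 1.72e+01 1.00e-01] 84.5
blue side [320.  210.7  18.5  24.9   1.3] 275.0
knob top [466.7 248.6   7.6  10.6  67.3] 35.0
knob cap [475.7 252.5   0.    1.    0. ] 1.5
knob cap [470.9 246.6   2.3   3.8 172.1] 5.5
side knob ((-0.05891111204100774, 0.02875347525333183), 0.9796631050606569) top knob ((-0.1645965701890475, 0.10444471280025525), 1.0042496834778123) top wheel ((-0.048516165188345894, 0.06843347256104693), 0.9771803095936775)
1.7457823129251702
t 19.82 pos [0.2733 0.1569 0.2764] yaw 9.37 F [ 0.5 -0.3  0.1] w 0.0498 | step [-0.1101 -0.2946  0.277 ] turn None q6 0.14 tilt [-0.0018 -0.0009]
```

View pics/c9.png

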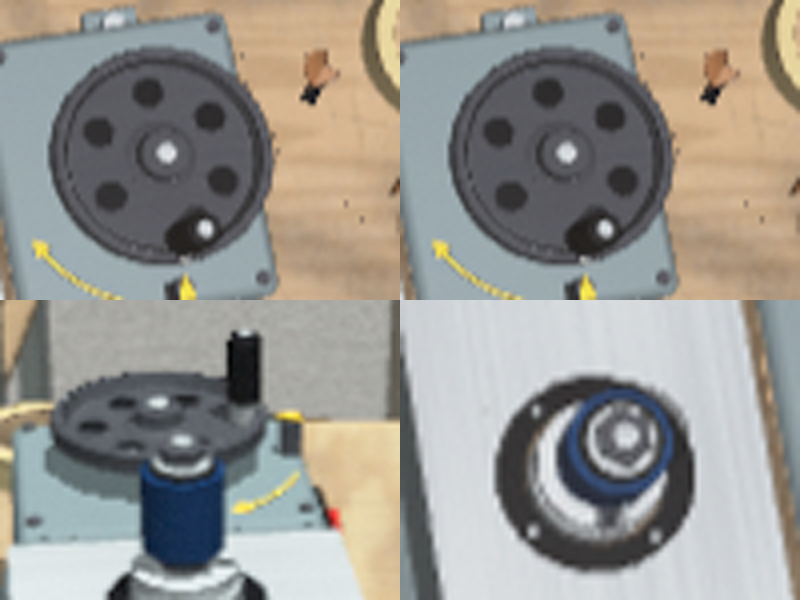

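The knob is back within about 0.2 px of its starting image, less than 0.5° off. The white mark is at the pointer, and the drum's outline and height haven't changed. Handing in.

>>> hand_motion(ticks=[0, 0, 0, 0, 0, 0, 0, 0, 0, 0, 0, 0])

```text
clock: 20.07
position: [0.2752, 0.1553, 0.277]
ee_rot: [-0.0, 0.65, 0.76, -0.0]
contact_force: [0.8, -0.6, 0.4]
width: 0.0502
gripper_force: 0.0
```

```bash
python3 -c "
from rig import manip
print(manip.sign_off())"
```

```text
the job is handed in; nothing more can be done
None
```

The blue drum is seated flush on the spindle with its slots over the dogs, the handwheel went once clockwise and stopped within about 0.5° of the pointer, the other two heads were left in the rack, and the job was handed in at about 20 s; my first closure caught the nut, so I released and gripped again lower on the sleeve.

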